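# Clamp a column rack on the inclined shaker deck

## Robot

A 7-joint arm with a two-finger parallel gripper is mounted at the origin on a cart in front of the work surface, level with it; the furniture and walls round the work are solid. World frame = base frame: x ahead of the robot, y to its left, z up, the work surface at z = 0. Lengths are in m, angles in rad, forces in N, time in s.
With the tool pointing down it reaches from about 0.4 to 0.85 m from the base axis. Payload 10.4 kg.
Tool frame: the origin (TCP) lies midway between the tips of the shut fingers; the grasp point (between the pads) lies 19 mm behind it; z points along the fingers, y is the line along which they close (so a half turn about z gives the same grasp; the last joint's range is limited). The gripper opens to 87 mm and grips with 3 to 60 N. Pads are 19 mm wide; open, the fingers measure 117 mm over their backs; the gripper's body (75 mm by 190 mm) begins 51 mm behind the grasp point.
Start: joints at [-1.343, 0.332, -0.065, 1.46, 0.022, 1.35, -0.088], TCP at [0.155, 0.605, 0.192] pointing down, gripper open.
Joint ranges: [-2.6, 2.6], [-0.5, 2.12], [-1.47, 1.34], [0.16, 2.42], [-1.27, 4.41], [0.06, 2.06], [-2.6, 2.6]. Speed limits (rad/s): [2.22, 2.22, 2.79, 2.79, 3.14, 3.14, 3.14].

## Interface

Orientations are given as a unit quaternion [x, y, z, w].
In Python, from bench import r gives the robot as it stands.
- The arm moves only by the tool arm_command, never from a script. Its arguments are lists of equal length, an entry for each row: "xyz": the shift along the world's x, y, z in m, a list of three; "rot": the turn, a rotation vector about the world's x, y, z in rad, a list of three. In form: {"xyz": [[tx, ty, tz], ...], "rot": [[ax, ay, az], ...]}. A call has 1 to 20 rows; each row is the pose to reach, as a shift and turn from the pose commanded when the call began; what a row does not reach only later rows make up. A row lasts 1/12 s, in which the tool goes at most 41.7 mm and 7.16 degrees, less where a joint would pass 70% of its speed; a pose out of reach is approached as far as the arm can. A call with a gripper value outside its range is refused whole. "grip" is the opening, from 0 (shut) to 1 (fully open), set as the call begins (left out, the last holds). The fingers move at their own pace and stop on an object; "squeeze" is the grip in N (left out, the last holds). Time passes only in rows, so rows that repeat a pose let the fingers close. It gives the time, the measured TCP pose, the force, the opening and the grip force at its end, in the units of the state.
- r.read_state(): the state, without advancing time (a new reading comes with each control period).
- r.camera(name): name is "side" or "top"; returns the picture (384x512x3 uint8, red, green, blue); there is no depth.
- r.camera_model(name): a dict with "fx", "fy", "cx", "cy" (pixels), "T" (4x4, takes a point from camera to world coordinates). Camera axes: x right, y up, looking along -z (the intrinsics and any distortion apply to the point x, -y, -z); pixel columns grow to the right and rows downward; lengths in m; the calibration is good to about 2 mm. A picture is of the moment at which its call begins. camera_model takes no time and is no camera call.
- r.close_job(): hands the job in; it is judged then, once.
Trained networks look in the newest picture that a camera, given by its name, has taken for a name from the list of things; names that differ only in an ending like _2 or _b are one class to them, and where a whole thing is asked for, a point or a joint stands for the part that bears it (a point fixed in the world has none). Each returns a list of dicts, best first, with "conf" (0 to 1); they miss things now and then, are a little off and sometimes report something else, mostly with a low value. They report only what shows in the picture. A call takes as long as a camera call.
- r.look_for(label, camera): "at" ([x, y, z] in m, in the coordinates of the camera as it stood for that picture, good to about 4 mm: the middle of the surface that is visible of it).
- r.spot_point(label, camera): "at" ([x, y, z] in m, in the coordinates of the camera as it stood for that picture, good to about 4 mm: a listed point, or the origin of a listed thing).
The state is a dict: "time": time; "joint_positions": joint angles; "joint_vel": joint speeds; "joint_torque": joint torques, N m; "ee_pos": TCP position; "eef_rot": TCP orientation; "ft_force": force on the tool from outside, world axes, zero at the start; "torque": the same for the moment, N m; "width": finger opening in m; "grip_force": force on a finger pad.
Only numpy, scipy, OpenCV 4.12 (cv2) and the standard library are available. Lean on these libraries where they do the work, as an engineer would, in place of code of your own. Each camera call takes 0.05 s, during which the arm holds its last target. There are 200 camera calls.

## Task

Get the small grey rack ready for shaking: take it from among the jars and set it flat on the sloping deck of the blue shaker, between the two end stops and down against the two lower lugs (long side across the slope), and let it go. Then push the red handle of the toggle clamp all the way down over centre, so that the clamp stays locked by itself with its rubber pad pressing on the rack. Leave everything else on the bench standing where it is.

Things in the scene. Friction and masses are not known exactly. Their poses are not given: they have to be found in the camera images.
- rack_center (a point): Centre (16 mm above its underside) of the loose rack: a block with light grey sides and a flat black top with round holes, 92 mm long, 25 wide, 32 high, about 80 g. Site x runs along its length, y across its 25 mm width, z up out of its top. Turned end for end it is the same. It starts flat on the bench; grasp it across the 25 mm, fingers opened only a little wider: jars stand close by.
- nest (a point): Point on the top face of the shaker's aluminium deck, 62 mm above the bench, in the middle of the rack's place. Deck frame: x up the slope (away from the robot), y across it to the left, z out of the deck, leaning 25 degrees towards the robot. Deck face: x -54..+62, y -135..+62 mm. The rack's centre belongs at x about -2, y 0, z 16 mm, its length along y.
- lugs (a point): Midpoint between the two black lower lugs, at (-17.5, 0, 5) mm in the deck frame of nest (same axes). The lugs are at y +40 and -40 mm, 12 mm wide, 10 mm high; their faces towards the rack are at deck x = -14.5 mm. Nothing stands between them, so a finger fits there. Black end stops with faces at deck y = +50 and -50 mm, 9 mm high. The upslope side is open.
- clamp_base (a point): Middle of the foot of the steel toggle clamp, on the deck's right part, at (0, -102, 0) mm in the deck frame (same axes). The clamp takes deck y -134..-70 mm and is 66 mm high without arm and handle. Its open arm and pad stand up to 125 mm over the deck and stay at deck y below -40 mm.
- handle_pivot (a point): Hinge axis of the clamp handle, at (0, -112.5, 51.6) mm in the deck frame of nest; the axis lies along deck x, and this point's axes are the deck's axes.
- handle_grip (a point): Point on the axis of the red grip of the clamp handle, 75 mm from the hinge axis. The grip is a round bar of 18 mm diameter that runs from 45 to 95 mm from the hinge (round end at 104 mm). This point turns with the handle.
- clamp_handle (a joint): Handle angle (rad): 0 open (handle stands up), grows as it is pushed outward (deck -y) and down; its angle above the deck plane is 1.44 - value. Starts at 0. Dead centre 1.15, stop 1.30. A linked arm swings its pad onto the rack. Pushing takes at most about 5 N; past centre the pad's spring drives it to the stop and locks it, left at 1.0 or less it is not locked. Open, it stays put.
- clamp_pad: Spring-loaded black rubber pad under the end of the pressing arm, 16 mm diameter; origin at the centre of its lower face. Closed, it presses with about 10 N on the rack's top at deck y = -30 mm.
- rack: The same rack, origin at the centre of its underside; axes as rack_center.
- jar_a: Small white jar, 33 mm diameter, 34 mm tall, beside a long side of the rack, its nearest point 44 mm or more from the rack's centre line; bystander. Origin at the centre of its underside (so for all bystanders).
- jar_b: Small white jar like jar_a, beside the rack; bystander.
- jar_c: Small white jar like jar_a, on the bench in front of the clamp side of the shaker; bystander.
- sample_tube: Upright 50 ml tube with blue cap, 34 mm diameter, 115 mm tall, beyond the rack's +x end, 105 to 120 mm from its centre; bystander.
- beaker: Clear beaker, 55 mm diameter, 70 mm tall, between the rack and the shaker; bystander.
- bottle_a: Bottle with blue cap, 56 mm diameter, 137 mm tall, behind the shaker; bystander.
- bottle_b: Slender bottle with red cap, 60 mm diameter, 202 mm tall, behind the shaker; bystander.

How it is judged:
On the way, in this order (a step that is already met when the one before it is completed fails the run):
1. the rack lies flat in its place on the deck, let go, with the clamp still open (x of rack_center in the frame of nest between -0.008 and 0.01 m and y of rack_center in the frame of nest between -0.009 and 0.009 m and z of rack_center in the frame of nest between 0.012 and 0.0195 m and angle between the z axis of rack_center and the z axis of nest, either way round below 0.12 rad and angle between the x axis of rack_center and the y axis of nest, either way round below 0.12 rad and contact force between the fingers and rack below 0.3 N and value of joint clamp_handle below 0.6 rad), for 0.2 s.
2. the handle is down past dead centre and the pad presses on the rack (value of joint clamp_handle above 1.2 rad and contact force between clamp_pad and rack above 1.5 N), for 0.2 s.
At the end, for the whole second after the job is handed in: The rack lies flat on the deck (within 0.12 rad) between the end stops and by the lower lugs (centre within -8 to +10 mm up the slope and 9 mm sideways of the nest point), at rest; the handle is locked past dead centre (above 1.22 rad) and the pad presses on the rack with more than 1.5 N (x of rack_center in the frame of nest between -0.008 and 0.01 m and y of rack_center in the frame of nest between -0.009 and 0.009 m and z of rack_center in the frame of nest between 0.012 and 0.0195 m and angle between the z axis of rack_center and the z axis of nest, either way round below 0.12 rad and angle between the x axis of rack_center and the y axis of nest, either way round below 0.12 rad and value of joint clamp_handle above 1.22 rad and contact force between clamp_pad and rack above 1.5 N and linear speed of rack below 0.01 m/s); the robot touches nothing.
It fails at once if a jar is shifted by more than 30 mm or knocked over (distance of any of jar_a, jar_b, jar_c from where it was at the start of the episode above 0.03 m or angle between any of jar_a, jar_b, jar_c's own z axis and vertical above 0.5 rad).
It fails at once if the sample tube or the beaker is shifted by more than 30 mm or knocked over (distance of any of sample_tube, beaker from where it was at the start of the episode above 0.03 m or angle between any of sample_tube, beaker's own z axis and vertical above 0.5 rad).
It fails at once if a bottle is shifted by more than 30 mm or knocked over (distance of any of bottle_a, bottle_b from where it was at the start of the episode above 0.03 m or angle between any of bottle_a, bottle_b's own z axis and vertical above 0.5 rad).
It also fails if it takes over 54 s, if anything falls off the work surface, if the arm or the gripper's body presses on something with over 40 N, if the wrist force passes 120 N, or if a joint passes its speed limit or range.

## Working session

There is one attempt and no reset: what is moved stays moved. The work goes in short steps, Python scripts to look and compute and a tool call to move; the robot and the scene stay as the last step left them, time stands still between calls to the robot, and variables do not carry over. Pictures are saved under pics/ and viewed, at most 10 in all, crops included, and the job is handed in when it is done.

Besides the shell and the picture viewer there is one more tool, called in YAML: its name, and indented under it one key for each argument. arm_command: Moves the arm, as the interface text tells. Its arguments: {"type":"object","properties":{"xyz":{"type":"array"},"rot":{"type":"array"},"grip":{"type":"number"},"squeeze":{"type":"number"}},"required":["xyz","rot"]}

```bash
mkdir -p pics; cat > h.py <<'E'
import numpy as np, cv2
from bench import r
from scipy.spatial.transform import Rotation as R
def w(cam,d):
    return (np.array(r.camera_model(cam)["T"])@np.r_[d["at"],1])[:3]
def snap(cam,fn):
    im=r.camera(cam); cv2.imwrite("pics/"+fn,im[:,:,::-1]); return im
def proj(cam,p):
    m=r.camera_model(cam); c=np.linalg.inv(m["T"])@np.r_[p,1]
    return m["cx"]+m["fx"]*c[0]/-c[2], m["cy"]+m["fy"]*(-c[1])/-c[2]
def ray(cam,u,v,z):
    m=r.camera_model(cam); T=np.array(m["T"]); d=T[:3,:3]@np.array([(u-m["cx"])/m["fx"],-(v-m["cy"])/m["fy"],-1]); o=T[:3,3]
    return o+d*(z-o[2])/d[2]
E
python3 - <<'E'
from h import *
np.set_printoptions(precision=4,suppress=True)
ims=[snap(c,c+"0.png") for c in("side","top")]
for c in("side","top"):
    print(c,r.camera_model(c))
    for l in ["rack_center","nest","lugs","clamp_base","handle_pivot","handle_grip","jar_a","sample_tube","beaker","bottle_a","bottle_b"]:
        print(c,l,[(w(c,d),round(d["conf"],2)) for d in r.spot_point(l,c)][:4])
s=r.read_state();print(s["time"],s["ee_pos"],s["eef_rot"],s["width"])
E
```

```text
side {'fx': 378.5310876097974, 'fy': 378.5310876097974, 'cx': 255.39897460401406, 'cy': 189.49669819204124, 'T': array([[ 0.8747,  0.2971, -0.3829,  0.1432],
       [-0.4844,  0.5615, -0.6709, -0.6417],
       [ 0.0157,  0.7723,  0.6351,  0.7879],
       [ 0.    ,  0.    ,  0.    ,  1.    ]])}
side rack_center [(array([0.4608, 0.2919, 0.0183]), 0.57), (array([ 0.4036,  0.2486, -0.0001]), 0.21)]
side nest [(array([ 0.5336, -0.0541,  0.0665]), 0.64)]
side lugs [(array([ 0.511 , -0.0538,  0.0597]), 0.74)]
side clamp_base []
side handle_pivot [(array([ 0.5095, -0.164 ,  0.1059]), 0.71), (array([ 0.5309, -0.055 ,  0.0639]), 0.67)]
side handle_grip [(array([ 0.4823, -0.1773,  0.1761]), 0.56)]
side jar_a [(array([0.4789, 0.3665, 0.002 ]), 0.67), (array([ 0.4139, -0.2221, -0.0001]), 0.63), (array([ 0.4051,  0.2496, -0.0019]), 0.6)]
side sample_tube [(array([ 0.4852, -0.0995,  0.1564]), 0.67), (array([ 0.3793,  0.3631, -0.0066]), 0.51)]
side beaker [(array([ 0.389 ,  0.1408, -0.0005]), 0.67), (array([ 0.4146, -0.2204, -0.0052]), 0.36)]
side bottle_a [(array([0.7799, 0.0059, 0.0006]), 0.8), (a
[... 788 characters left out ...]
top handle_pivot [(array([ 0.51  , -0.1665,  0.1093]), 0.88)]
top handle_grip [(array([ 0.482 , -0.1767,  0.1766]), 0.47)]
top jar_a [(array([0.4755, 0.3625, 0.0017]), 0.65), (array([ 0.4126, -0.2201, -0.0001]), 0.57), (array([ 0.4065,  0.2476, -0.0031]), 0.48), (array([ 0.5336, -0.0535,  0.064 ]), 0.2)]
top sample_tube [(array([ 0.3788,  0.3629, -0.0036]), 0.72)]
top beaker [(array([0.3893, 0.1425, 0.0017]), 0.65)]
top bottle_a [(array([ 0.7806,  0.0076, -0.0007]), 0.86), (array([ 0.7911, -0.1945, -0.0044]), 0.69)]
top bottle_b [(array([ 0.7806,  0.0076, -0.0007]), 0.86), (array([ 0.7911, -0.1945, -0.0044]), 0.69)]
1.2 [0.1551 0.6055 0.1921] [0.1251 0.9921 0.     0.    ] 0.08683369325728409
```

```bash
cd pics; python3 -c "
import cv2
a=cv2.imread('side0.png');b=cv2.imread('top0.png');cv2.imwrite('both.png',cv2.resize(cv2.vconcat([a,b]),(800,1200))[:600]);cv2.imwrite('top0b.png',cv2.resize(b,(800,600)))"
```

```text
(no output)
```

View pics/both.png

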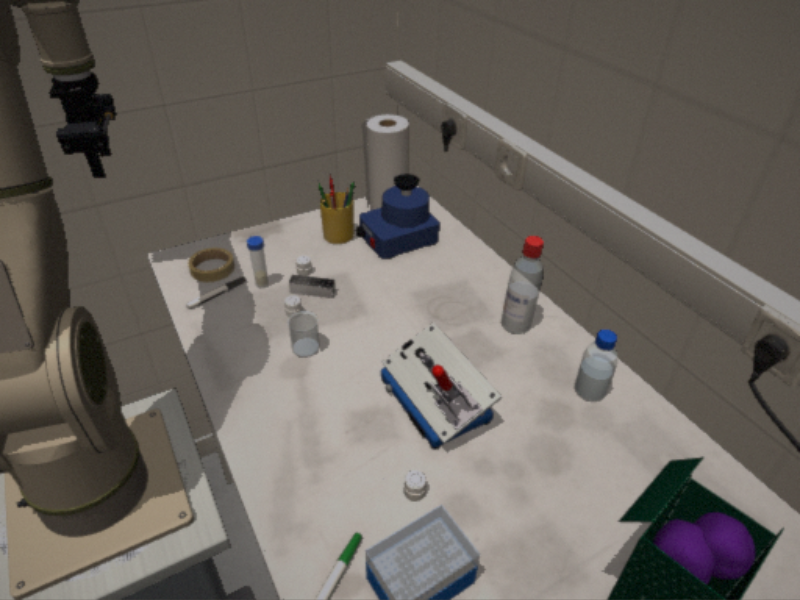

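View pics/top0b.png

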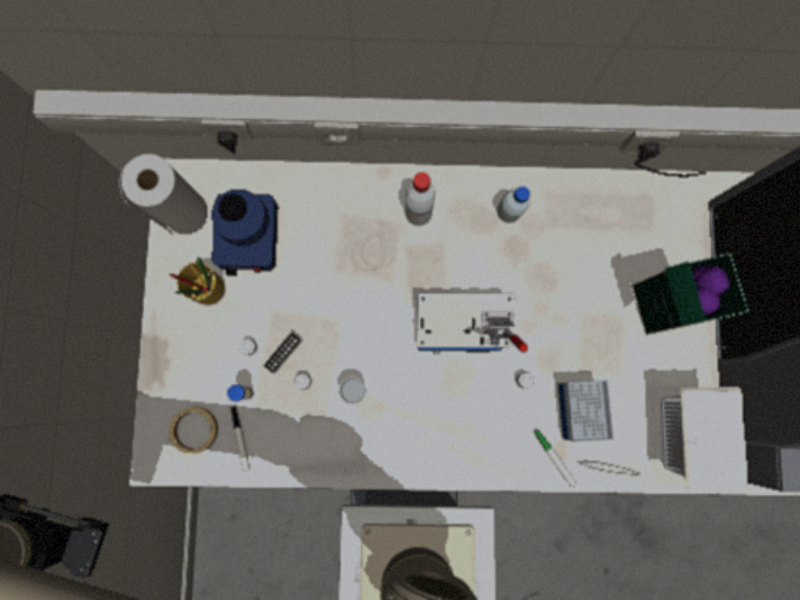

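The side view shows the rack near (312,286) between two jars, with the tube on its left. The shaker is near (440,385), with the clamp's red handle up. The top view (800x600) shows the rack as a diagonal dark bar from (266,370) to (300,333), the jars at (248,345) and (302,381), the deck at (415..515, 292..350), and the handle at (518,342). The networks agree with this. Next I'll refine the rack pose and the deck yaw.

```bash
python3 - <<'E'
from h import *
np.set_printoptions(precision=4,suppress=True)
a=cv2.imread("pics/top0.png")
g=a.max(2)
m=np.zeros_like(g);m[205:245,165:198]=1
d=((g<75)&(m>0)).astype(np.uint8)
n,l,s,c=cv2.connectedComponentsWithStats(cv2.morphologyEx(d,cv2.MORPH_CLOSE,np.ones((3,3))));k=1+s[1:,4].argmax()
ys,xs=np.nonzero(l==k);P=np.array([ray("top",x,y,.032)[:2] for x,y in zip(xs,ys)]).astype(np.float32)
print("rack",cv2.minAreaRect(P),P.mean(0)); u,sv,vt=np.linalg.svd(P-P.mean(0),full_matrices=False);print(np.degrees(np.arctan2(vt[0,1],vt[0,0])))
# deck: project expected outline on top image
nest=np.array([.5338,-.054,.062]);Q=R.from_euler("y",-25,degrees=True).as_matrix()
v=cv2.resize(a,None,fx=5,fy=5,interpolation=cv2.INTER_CUBIC)
def L(p):return [int(round(5*(t+.5))) for t in proj("top",nest+Q@(np.array(p)/1000))]
for poly in ([[-54,-135,0],[62,-135,0],[62,62,0],[-54,62,0]],[[-14.5,50,9],[-14.5,-50,9],[10.5,-50,9],[10.5,50,9]]):
    cv2.polylines(v,[np.array([L(p) for p in poly])],True,(0,255,0),1)
cv2.circle(v,L([0,-122.3,126]),4,(255,0,255),1)
c1=v[900:1150,1280:1720]
b=cv2.boxPoints(cv2.minAreaRect(P)); 
cv2.polylines(v,[np.array([[int(5*(t+.5)) for t in proj("top",[*q,.032])] for q in b])],True,(0,255,0),1)
c2=v[1000:1250,740:1100]
cv2.imwrite("pics/c.png",cv2.hconcat([c1,c2]))
print(R.from_quat(r.read_state()["eef_rot"]).as_matrix())
E
```

```text
rack ((0.4647073447704315, 0.2894235849380493), (0.026144756004214287, 0.0898958295583725), 51.274139404296875) [0.4646 0.2893]
141.69658
[[-0.9687  0.2482  0.    ]
 [ 0.2482  0.9687  0.    ]
 [-0.      0.0001 -1.    ]]
```

View pics/c.png

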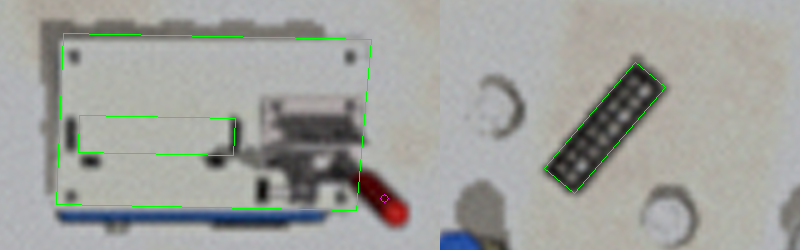

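The overlay fits the rack well. The deck overlay is about 2–3 mm too far to the right (-y) and slightly yawed, judging by the lugs at (90,160) and (213,158). I'll fit it from the dark marks in both views.

```bash
cat > ov.py <<'E'
from h import *
def frame(p): return np.array([p[0],p[1],.062]), R.from_euler("z",p[2]).as_matrix()@R.from_euler("y",-25,degrees=True).as_matrix()
def overlay(p,fn,src=("top0.png","side0.png")):
    o,Q=frame(p);out=[]
    for cam,f in zip(("top","side"),src):
        v=cv2.resize(cv2.imread("pics/"+f),None,fx=5,fy=5,interpolation=cv2.INTER_CUBIC)
        L=lambda q:[int(round(5*(t+.5))) for t in proj(cam,o+Q@(np.array(q)/1000))]
        for poly in ([[-54,-135,0],[62,-135,0],[62,62,0],[-54,62,0]],[[-14.5,34,10],[-14.5,46,10],[-20.5,46,10],[-20.5,34,10]],[[-14.5,-34,10],[-14.5,-46,10],[-20.5,-46,10],[-20.5,-34,10]],[[-10,50,9],[10,50,9]],[[-10,-50,9],[10,-50,9]],[[0,-112.5-.13*45,51.6+.991*45],[0,-112.5-.13*104,51.6+.991*104]]):
            cv2.polylines(v,[np.array([L(q) for q in poly])],True,(0,255,0),1)
        x,y=L([0,-40,20]);out.append(v[y-200:y+200,x-240:x+240][:, :400] if 0 else cv2.resize(v[y-250:y+250,x-330:x+330],(790,598)) [::1])
    cv2.imwrite("pics/"+fn,cv2.resize(cv2.vconcat(out),(400,600)) if 0 else cv2.vconcat([cv2.resize(t,(396,300)) for t in out]))
E
python3 - <<'E'
from ov import *
from scipy.optimize import least_squares
np.set_printoptions(precision=4,suppress=True)
p=np.array([.5338,-.052,0.0])
obs=[]
for cam,f in(("top","top0.png"),("side","side0.png")):
    g=255.-cv2.imread("pics/"+f).max(2)
    for q in([-17.5,40,6],[-17.5,-40,6]):
        o,Q=frame(p);u,v=proj(cam,o+Q@(np.array(q)/1000))
        ys,xs=np.mgrid[int(v)-3:int(v)+5,int(u)-3:int(u)+5]
        wt=g[ys,xs];wt=np.clip(wt-np.median(wt)-20,0,None)
        c=((wt*xs).sum()/wt.sum(),(wt*ys).sum()/wt.sum());print(cam,q,(u,v),c,wt.max());obs.append((cam,q,c))
def f(p):
    o,Q=frame(p);return np.concatenate([np.subtract(proj(c,o+Q@(np.array(q)/1000)),m) for c,q,m in obs])
s=least_squares(f,p,x_scale=[.01,.01,.1]);print(s.x,s.fun)
overlay(s.x,"ov.png")
E
```

```text
top [-17.5, 40, 6] (np.float64(273.4564033236743), np.float64(210.46294080241455)) (np.float64(272.51019417475726), np.float64(210.59417475728156)) 112.5
top [-17.5, -40, 6] (np.float64(298.1593082057815), np.float64(210.92942876667186)) (np.float64(299.6916808149406), np.float64(210.66825127334465)) 120.5
side [-17.5, 40, 6] (np.float64(258.7559491629083), np.float64(225.59165233030902)) (np.float64(257.99929303640863), np.float64(225.3142453163662)) 110.5
side [-17.5, -40, 6] (np.float64(274.0082721094577), np.float64(245.04618268834997)) (np.float64(274.126582278481), np.float64(246.99915611814345)) 100.0
[ 0.5327 -0.0534  0.006 ] [ 1.4024  0.2966 -1.0739  0.5413  0.5883  0.7882 -0.113  -1.4498]
```

View pics/ov.png

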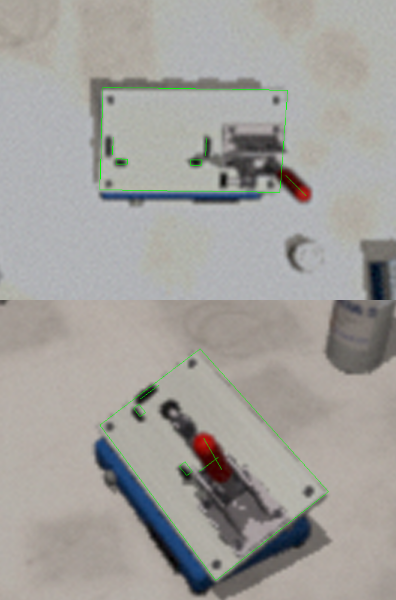

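arm_command:
  xyz:
    - [0.03,-0.03,0.01]
    - [0.06,-0.06,0.015]
    - [0.085,-0.085,0.02]
    - [0.11,-0.11,0.02]
    - [0.14,-0.14,0.02]
    - [0.17,-0.17,0.02]
    - [0.195,-0.195,0.02]
    - [0.22,-0.22,0.02]
    - [0.245,-0.25,0.02]
    - [0.27,-0.28,0.02]
    - [0.3,-0.307,0.02]
    - [0.3,-0.307,0.02]
    - [0.3,-0.307,0.02]
    - [0.3,-0.307,0.02]
  rot:
    - [0,0,-0.05]
    - [0,0,-0.1]
    - [0,0,-0.15]
    - [0,0,-0.2]
    - [0,0,-0.25]
    - [0,0,-0.3]
    - [0,0,-0.35]
    - [0,0,-0.4]
    - [0,0,-0.424]
    - [0,0,-0.424]
    - [0,0,-0.424]
    - [0,0,-0.424]
    - [0,0,-0.424]
    - [0,0,-0.424]
  grip: 0.46

```text
time: 2.37
ee_pos: [0.4548, 0.2989, 0.2121]
eef_rot: [0.331, 0.944, 0.0, -0.0]
ft_force: [-0.8, 0.9, 0.2]
width: 0.04
grip_force: 0.0
```

The fit is good in both views: the outline, lugs and handle line all coincide. That gives nest ≈ (0.533, -0.053) with yaw ≈ 0. Next I'll descend on the rack, 12 mm towards its left end so the gripper body clears the clamp arm.

arm_command:
  xyz:
    - [0.0005,-0.001,-0.03]
    - [0.0005,-0.001,-0.065]
    - [0.0005,-0.001,-0.1]
    - [0.0005,-0.001,-0.135]
    - [0.0005,-0.001,-0.16]
    - [0.0005,-0.001,-0.175]
    - [0.0005,-0.001,-0.19]
    - [0.0005,-0.001,-0.2]
    - [0.0005,-0.001,-0.205]
    - [0.0005,-0.001,-0.205]
    - [0.0005,-0.001,-0.205]
  rot:
    - [0,0,0]
    - [0,0,0]
    - [0,0,0]
    - [0,0,0]
    - [0,0,0]
    - [0,0,0]
    - [0,0,0]
    - [0,0,0]
    - [0,0,0]
    - [0,0,0]
    - [0,0,0]

```text
time: 3.28
ee_pos: [0.4556, 0.2981, 0.0077]
eef_rot: [0.331, 0.944, 0.0, 0.0]
ft_force: [0.4, 0.2, 0.3]
width: 0.0398
grip_force: 0.0
```

```bash
python3 - <<'E'
from h import *
a=snap("side","s1.png");b=snap("top","t1.png")
f=lambda i,c:cv2.resize(i[c[1]:c[1]+100,c[0]:c[0]+130],(520,400),interpolation=cv2.INTER_CUBIC)
cv2.imwrite("pics/s1c.png",cv2.resize(f(a,(135,130)),(780,600))[:,:,::-1])
E
```

```text
(no output)
```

View pics/s1c.png

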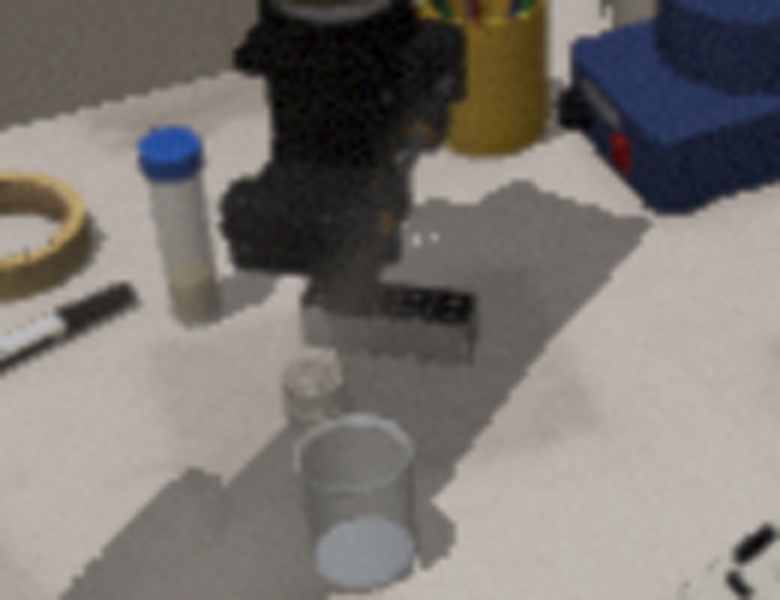

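The fingers straddle the rack (302..475, 285..360) towards its left end, and the jar and tube are clear. I'll close and lift.

arm_command:
  xyz:
    - [0,0,0]
    - [0,0,0]
    - [0,0,0]
    - [0,0,0]
    - [0,0,0]
    - [0,0,0]
    - [0,0,0.01]
    - [0,0,0.03]
    - [0,0,0.06]
    - [0,0,0.095]
    - [0,0,0.13]
    - [0,0,0.165]
    - [0,0,0.2]
    - [0,0,0.225]
    - [0,0,0.225]
  rot:
    - [0,0,0]
    - [0,0,0]
    - [0,0,0]
    - [0,0,0]
    - [0,0,0]
    - [0,0,0]
    - [0,0,0]
    - [0,0,0]
    - [0,0,0]
    - [0,0,0]
    - [0,0,0]
    - [0,0,0]
    - [0,0,0]
    - [0,0,0]
    - [0,0,0]
  grip: 0.1
  squeeze: 15

```text
time: 4.63
ee_pos: [0.4576, 0.2987, 0.2389]
eef_rot: [0.331, 0.944, 0.004, 0.002]
ft_force: [0.9, 0.5, -0.4]
width: 0.0086
grip_force: 0.0
```

The gripper closed to 8.6 mm, so the rack isn't held. I'll look at it.

```bash
python3 - <<'E'
from h import *
np.set_printoptions(precision=4,suppress=True)
a=snap("side","s2.png");b=snap("top","t2.png")
for c in("side","top"):
    for l in("rack_center","jar_a","sample_tube"): print(c,l,[(w(c,d),round(d["conf"],2)) for d in r.spot_point(l,c)][:4])
cv2.imwrite("pics/s2c.png",cv2.resize(a[90:230,120:300],(780,600),interpolation=cv2.INTER_CUBIC)[:,:,::-1])
E
```

```text
side rack_center [(array([0.4636, 0.2919, 0.0144]), 0.92), (array([ 0.4054,  0.2542, -0.0013]), 0.75)]
side jar_a [(array([ 0.4144, -0.2188, -0.0008]), 0.63), (array([ 0.4807,  0.3648, -0.0006]), 0.59), (array([0.4039, 0.2474, 0.0021]), 0.51)]
side sample_tube [(array([ 0.3771,  0.3624, -0.0057]), 0.73)]
top rack_center [(array([0.4664, 0.294 , 0.0159]), 0.67)]
top jar_a [(array([ 0.4059,  0.2484, -0.0031]), 0.64), (array([ 0.511 , -0.0543,  0.063 ]), 0.53), (array([ 0.4129, -0.2189, -0.0002]), 0.46)]
top sample_tube [(array([0.4058, 0.2522, 0.0015]), 0.3)]
```

View pics/s2c.png

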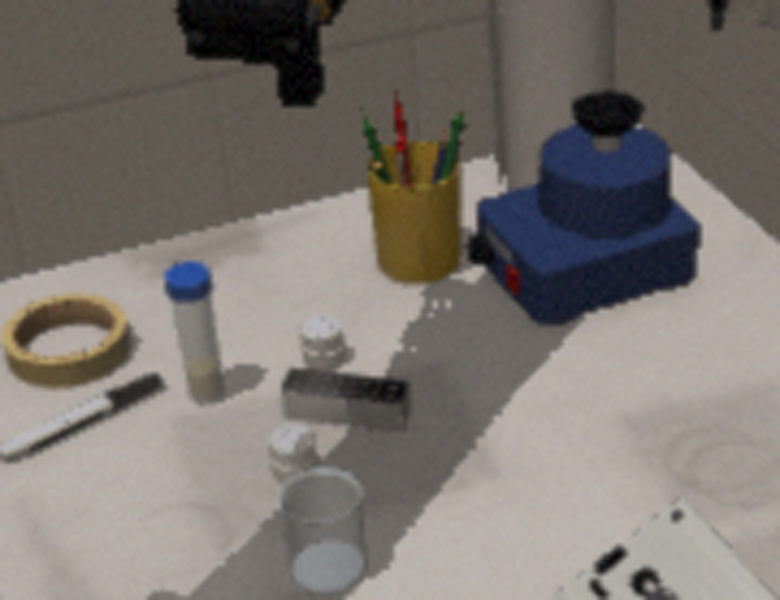

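The rack stands almost where it was, upright, and nothing else moved. The lift probably started before the grip had formed. I'll re-measure the rack, go down again, and check the grip before lifting.

```bash
python3 - <<'E'
from h import *
a=cv2.imread("pics/t2.png");b=cv2.imread("pics/t1.png")
def est(a):
    g=a.max(2);m=np.zeros_like(g);m[205:245,165:198]=1
    d=((g<70)&(m>0)).astype(np.uint8)
    n,l,s,c=cv2.connectedComponentsWithStats(cv2.morphologyEx(d,cv2.MORPH_CLOSE,np.ones((3,3))));k=1+s[1:,4].argmax()
    ys,xs=np.nonzero(l==k);P=np.array([ray("top",x,y,.032)[:2] for x,y in zip(xs,ys)]).astype(np.float32);print(s[k],cv2.minAreaRect(P))
est(a);est(cv2.imread("pics/top0.png"))
cv2.imwrite("pics/t2c.png",cv2.resize(a[180:260,140:220],(600,600),interpolation=cv2.INTER_CUBIC))
s=r.read_state();print(s["time"],s["ee_pos"],s["eef_rot"])
E
```

```text
[165 210  30  35 618] ((0.4591897428035736, 0.2927737534046173), (0.11269854754209518, 0.09417612850666046), 2.7801504135131836)
[170 213  22  25 213] ((0.4643154442310333, 0.28926318883895874), (0.025438973680138588, 0.08951573818922043), 51.41497802734375)
5.0333 [0.4551868  0.2971641  0.23123005] [ 3.31030941e-01  9.43619522e-01 -7.43279364e-04 -4.00407679e-04]
```

View pics/t2c.png

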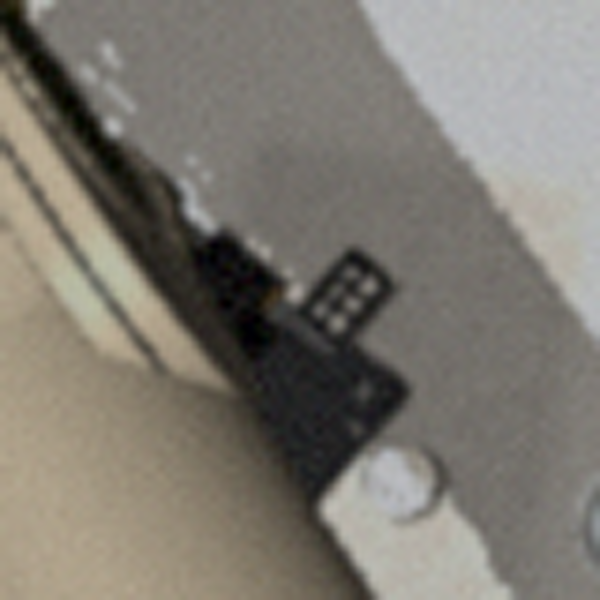

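The far end of the rack is at (355,248)-(400,285), the same pixels as before, so it hasn't moved. I'll make the same approach.

arm_command:
  xyz:
    - [0,0,-0.03]
    - [0,0,-0.065]
    - [0,0,-0.1]
    - [0,0,-0.13]
    - [0,0,-0.16]
    - [0,0,-0.18]
    - [0,0,-0.2]
    - [0,0,-0.215]
    - [0,0,-0.225]
    - [0,0,-0.226]
    - [0,0,-0.226]
  rot:
    - [0,0,0]
    - [0,0,0]
    - [0,0,0]
    - [0,0,0]
    - [0,0,0]
    - [0,0,0]
    - [0,0,0]
    - [0,0,0]
    - [0,0,0]
    - [0,0,0]
    - [0,0,0]
  grip: 0.46

```text
time: 5.95
ee_pos: [0.4554, 0.2972, 0.0059]
eef_rot: [0.331, 0.944, -0.0, -0.0]
ft_force: [0.6, -0.4, 0.9]
width: 0.0399
grip_force: 0.0
```

arm_command:
  xyz:
    - [0,0,0]
    - [0,0,0]
    - [0,0,0]
    - [0,0,0]
    - [0,0,0]
    - [0,0,0]
    - [0,0,0]
    - [0,0,0]
    - [0,0,0]
    - [0,0,0]
  rot:
    - [0,0,0]
    - [0,0,0]
    - [0,0,0]
    - [0,0,0]
    - [0,0,0]
    - [0,0,0]
    - [0,0,0]
    - [0,0,0]
    - [0,0,0]
    - [0,0,0]
  grip: 0.0
  squeeze: 30

```text
time: 6.78
ee_pos: [0.4556, 0.2975, 0.0061]
eef_rot: [0.331, 0.944, 0.0, -0.0]
ft_force: [-0.2, 0.6, 0.4]
width: 0.0004
grip_force: 0.0
```

The fingers shut on nothing, so I'll look before doing anything else.

```bash
python3 - <<'E'
from h import *
np.set_printoptions(precision=4,suppress=True)
a=snap("side","s3.png").copy();b=snap("top","t3.png").copy()
for c in("side","top"):
    for l in("rack_center",): print(c,l,[(w(c,d),round(d["conf"],2)) for d in r.spot_point(l,c)][:4])
o=[]
for c,i in(("side",a),("top",b)):
    v=cv2.resize(i,None,fx=5,fy=5,interpolation=cv2.INTER_CUBIC)
    L=lambda q:[int(round(5*(t+.5))) for t in proj(c,q)]
    cv2.circle(v,L([.4556,.2975,.006]),6,(255,0,255),2)
    u=np.array([np.cos(2.466),np.sin(2.466)]);n=np.array([-u[1],u[0]]);C=np.array([.4648,.2900])
    for z in(0,.032): cv2.polylines(v,[np.array([L([*(C+a_*.046*u+b_*.0125*n),z]) for a_,b_ in((1,1),(1,-1),(-1,-1),(-1,1))])],True,(0,255,0),1)
    x,y=L([*C,.03]);o.append(cv2.resize(v[y-220:y+180,x-200:x+200],(400,400)))
cv2.imwrite("pics/d3.png",cv2.hconcat(o)[:,:,::-1])
E
```

```text
side rack_center [(array([0.4627, 0.2933, 0.0153]), 0.8), (array([ 0.3888,  0.142 , -0.0016]), 0.2)]
top rack_center [(array([0.4673, 0.293 , 0.0184]), 0.62)]
```

View pics/d3.png

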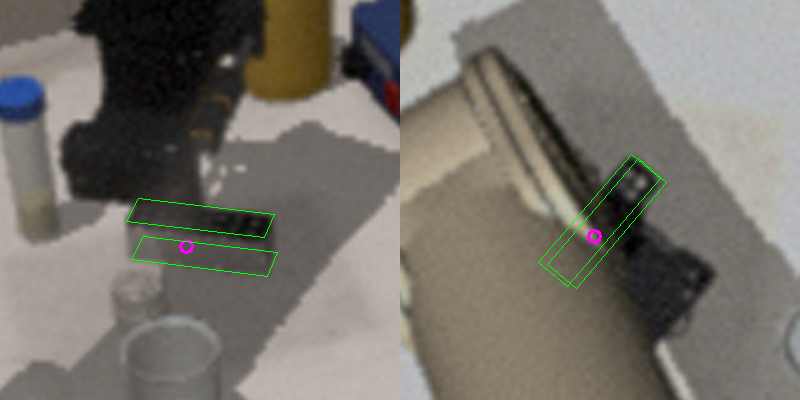

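In the side view the shut fingers seem to end at the rack's top, about (180,205), and not at the computed TCP at (187,247). I'll check that numerically against the picture with the gripper raised.

```bash
python3 - <<'E'
from h import *
a=cv2.imread("pics/s3.png").max(2);b=cv2.imread("pics/side0.png").max(2);c=cv2.imread("pics/s1.png").max(2)
for z in(.006,.03,.05,.076): print(z,proj("side",[.4556,.2975,z]))
y0,y1,x0,x1=160,196,176,216
for i in range(y0,y1): print(i,' '.join('%3d'%v for v in a[i,x0:x1:2]),'|',' '.join('%3d'%v for v in c[i,x0:x1:2]))
print(r.read_state())
E
```

```text
0.006 (np.float64(196.48514232859475), np.float64(184.53902460398137))
0.03 (np.float64(195.87135130084118), np.float64(178.77848738949896))
0.05 (np.float64(195.3481276992295), np.float64(173.86794146703673))
0.076 (np.float64(194.65140368058258), np.float64(167.32906348387638))
160  81  48  34  29  30  27  28  29  27  34  32  45  42  44  55 167 176 179 178 179 |  45  34  34  29  27  32  28  34  31  32  35  42  41  62 171 178 179 180 178 180
161  39  36  33  33  29  32  28  31  34  34  35  46  55  43  64 173 179 180 181 179 |  34  35  28  30  35  30  30  29  30  34  40  43  41  60 171 178 180 183 180 181
162  37  31  31  31  27  30  32  30  31  31  36  86  77  51  89 179 179 182 182 181 |  33  38  32  31  31  36  27  34  27  31  39  45  43  53 173 172 176 181 183 179
163  38  36  33  30  30  29  29  30  30  35  38  56  64  57  98 166 172 178 176 167 |  39  35  36  32  30  33  31  34  33  38  36  46  44  46 166 126 120 173 176 169
164  40  34  34  29  32  26  34  35  37  45  47  53  61  56  95 121 118 121 120 118 |  31  41  36  35  30  24  26  31  32  38  41  44  46  50 116 111 112 1
[... 5178 characters left out ...]
nt_positions': array([-0.86754552,  0.34266574,  0.23852731,  1.88333379, -0.09946841,
        0.92689612,  0.31342066]), 'joint_vel': array([-0.00019703, -0.00061038,  0.00197694,  0.00013125, -0.00032131,
        0.00144036, -0.0003379 ]), 'joint_torque': array([-3.36683124e-04, -5.39726937e+01,  3.88921693e+00, -3.17909074e+01,
       -3.56786710e-02,  6.04473730e-02,  6.42449550e-05]), 'ee_pos': array([0.45560169, 0.29747073, 0.00616321]), 'eef_rot': array([3.31035348e-01, 9.43618353e-01, 3.65432982e-05, 4.79209385e-06]), 'ft_force': array([-0.09707659,  0.36331912,  1.09005839]), 'torque': array([-0.03136222,  0.02883709,  0.02460217]), 'grip_force': 0.0, 'width': 0.0005939333207066441}
```

```bash
python3 - <<'E'
from h import *
for z in(.2312,.245,.26,.2712): print(z,proj("side",[.4552,.2972,z]))
for z in(.192,.22): print(z,proj("side",[.155,.6055,z]))
a=cv2.imread("pics/s2.png").max(2)
for i in range(98,124): print(i,' '.join('%3d'%v for v in a[i,168:212:2]))
b=cv2.imread("pics/side0.png").max(2)
print()
for i in range(90,120): print(i,' '.join('%3d'%v for v in b[i,36:80:2]))
E
```

```text
0.2312 (np.float64(189.9675157053229), np.float64(124.30350303919265))
0.245 (np.float64(189.51822542695055), np.float64(120.09431192952744))
0.26 (np.float64(189.02163135823912), np.float64(115.44195366639094))
0.2712 (np.float64(188.64511549939414), np.float64(111.91455215786164))
0.192 (np.float64(68.20127252352728), np.float64(113.89898840628085))
0.22 (np.float64(65.56991276161676), np.float64(105.97033458455032))
98   7  13   6   9  11   3   6   9  10   6   5  13   5  91  92  97  94  96  92  89  89  84
99  10   6  11  15   9   2   2   9  17  24  22   3  12  92  97  95  93  90  83  86  89  89
100  15  11  11  13   4   5   3  11   8  28  30   7  14  89  89  90  87  85  88  90  94  93
101   8   7   9  13   6   5  15  14   5  21  21  15  22  81  87  84  90  96  93  95  97  95
102   6   9  13   6  13   8   1   8  13   6  11  16  13  78  91  95  92  94  95  95  95  97
103  33  33  37  32  19   9   7  11   7   1   2   8  17  93  93  94  95  92  94  95  95  93
104  87  93  89  89  37  27  28  22   3  15   1  16  21  85  96  98  95  95  96  93  93  94
105  96  95  95  91  85  82  81  78
[... 3763 characters left out ...]
  90  90  92  84  13   6   0  14  87  93  90  94  95  94
113  92  89  92  91  88  88  89  86  90  86  90  88  36  33  31  31  87  90  91  90  91  95
114  92  86  89  90  92  92  88  90  88  90  88  89  88  89  86  88  88  93  90  92  94  93
115  90  89  90  91  88  92  90  88  91  89  89  89  88  93  90  90  91  93  94  91  93  95
116  88  88  90  91  90  92  90  89  92  87  90  91  94  92  93  92  91  95  92  92  93  90
117  89  91  92  93  90  91  91  91  89  90  90  91  91  92  95  92  93  92  91  98  90  92
118  90  91  87  91  88  92  90  91  92  88  88  88  92  91  90  93  91  92  90  93  91  93
119  88  90  89  91  89  90  91  92  89  90  91  89  93  93  89  93  94  92  93  91  92  93
```

The tip also shows about 30 mm higher than the reported TCP in the raised picture (row 114.5 seen, about 122 predicted). Sideways it agrees. So the fingers really end about 28–30 mm short of the reported TCP and shut just above the rack. I'll open and go lower in small steps, watching the force.

arm_command:
  xyz:
    - [0,0,0.03]
    - [0,0,0.04]
    - [0,0,0.04]
    - [0,0,0.04]
    - [0,0,0.04]
    - [0,0,0.03]
    - [0,0,0.015]
    - [0,0,0.0]
    - [0,0,-0.006]
    - [0,0,-0.012]
    - [0,0,-0.015]
    - [0,0,-0.016]
    - [0,0,-0.016]
  rot:
    - [0,0,0]
    - [0,0,0]
    - [0,0,0]
    - [0,0,0]
    - [0,0,0]
    - [0,0,0]
    - [0,0,0]
    - [0,0,0]
    - [0,0,0]
    - [0,0,0]
    - [0,0,0]
    - [0,0,0]
    - [0,0,0]
  grip: 0.46

```text
time: 8.07
ee_pos: [0.4557, 0.2975, -0.0097]
eef_rot: [0.331, 0.944, 0.0, 0.0]
ft_force: [-0.3, 0.0, 0.6]
width: 0.0397
grip_force: 0.0
```

arm_command:
  xyz:
    - [0,0,-0.001]
    - [0,0,-0.002]
    - [0,0,-0.003]
    - [0,0,-0.004]
    - [0,0,-0.004]
    - [0,0,-0.004]
  rot:
    - [0,0,0]
    - [0,0,0]
    - [0,0,0]
    - [0,0,0]
    - [0,0,0]
    - [0,0,0]

```text
time: 8.57
ee_pos: [0.4556, 0.2975, -0.0138]
eef_rot: [0.331, 0.944, 0.0, -0.0]
ft_force: [-0.4, -0.9, -0.6]
width: 0.04
grip_force: 0.0
```

Reported z is already below the bench with no contact, which confirms the offset. I'll feel for the bench gently to get its exact size.

arm_command:
  xyz:
    - [0,0,-0.002]
    - [0,0,-0.004]
    - [0,0,-0.006]
    - [0,0,-0.008]
    - [0,0,-0.009]
    - [0,0,-0.009]
  rot:
    - [0,0,0]
    - [0,0,0]
    - [0,0,0]
    - [0,0,0]
    - [0,0,0]
    - [0,0,0]

```text
time: 9.07
ee_pos: [0.4554, 0.2973, -0.0232]
eef_rot: [0.331, 0.944, -0.0, -0.0]
ft_force: [0.3, -0.6, -0.2]
width: 0.0399
grip_force: 0.0
```

arm_command:
  xyz:
    - [0,0,-0.001]
    - [0,0,-0.002]
    - [0,0,-0.003]
    - [0,0,-0.003]
  rot:
    - [0,0,0]
    - [0,0,0]
    - [0,0,0]
    - [0,0,0]

```text
time: 9.4
ee_pos: [0.4555, 0.2974, -0.026]
eef_rot: [0.331, 0.944, -0.0, -0.0]
ft_force: [-0.8, 0.1, -0.4]
width: 0.0398
grip_force: 0.0
```

arm_command:
  xyz:
    - [0,0,-0.001]
    - [0,0,-0.002]
    - [0,0,-0.002]
  rot:
    - [0,0,0]
    - [0,0,0]
    - [0,0,0]

```text
time: 9.65
ee_pos: [0.4555, 0.2974, -0.028]
eef_rot: [0.331, 0.944, -0.0, -0.0]
ft_force: [0.3, -0.2, -0.7]
width: 0.0402
grip_force: 0.0
```

arm_command:
  xyz:
    - [0,0,-0.001]
    - [0,0,-0.002]
    - [0,0,-0.002]
  rot:
    - [0,0,0]
    - [0,0,0]
    - [0,0,0]

```text
time: 9.9
ee_pos: [0.4556, 0.2975, -0.0298]
eef_rot: [0.331, 0.944, 0.0, -0.0]
ft_force: [0.3, 0.2, -0.4]
width: 0.04
grip_force: 0.0
```

arm_command:
  xyz:
    - [0,0,-0.001]
    - [0,0,-0.002]
    - [0,0,-0.003]
    - [0,0,-0.003]
  rot:
    - [0,0,0]
    - [0,0,0]
    - [0,0,0]
    - [0,0,0]

```text
time: 10.23
ee_pos: [0.4557, 0.2976, -0.0301]
eef_rot: [0.331, 0.944, 0.0, -0.0]
ft_force: [-13.7, -8.7, 37.9]
width: 0.0401
grip_force: 19.1
```

```bash
python3 - <<'E'
from h import *
a=snap("side","s4.png")[:,:,::-1].max(2)
s=r.read_state();print(s["ee_pos"],s["ft_force"])
for z in(0,.015): print(z,proj("side",[.4556-.63*.035,.2975-.78*.035,z]),proj("side",[.4556-.63*.02,.2975-.78*.02,z]))
for i in range(168,200): print(i,' '.join('%3d'%v for v in a[i,176:216:2]))
E
```

```text
[ 0.45570924  0.29757428 -0.03007631] [-14.06002257  -8.34908142  37.31632604]
0 (np.float64(193.47513613265187), np.float64(192.65004200843188)) (np.float64(194.84667501939475), np.float64(189.74616879831814))
0.015 (np.float64(193.0624485821861), np.float64(189.06225071253868)) (np.float64(194.4485127977571), np.float64(186.1693794037069))
168 183 180  93  34  33  32  35  32  32  46  45  49  51  63  75 112 108 114 113 113
169 174 164  52  33  29  32  39  41  41  45  51  53  50  53  78 113 113 111 111 113
170  89  68  37  30  26  32  36  36  41  50  49  54  53  47  78 112 114 112 113 112
171  43  37  35  33  37  36  38  43  48  45  52  61  47  40  76 113 113 112 111 110
172  39  42  34  38  35  37  38  44  51  52  51  57  50  42  65 112 114 114 109 110
173  45  39  32  34  39  40  43  43  48  52  54  51  46  40  63 112 113 114 111 108
174  42  45  39  36  41  44  42  47  53  56  54  52  48  38  67 113 112 112 111 110
175  42  42  43  40  34  43  44  52  54  65  57  53  59  37  86 108 111 110 106 106
176  39  35  36  39  41  42  47  57  61  60  54  53  84  40 102 109 106 108 102 103

[... 1231 characters left out ...]
 100  97  98  97  99  98 101
192 167 162 163 144 133 139 132 136 101  95  80  84 104 104 101  99 100 100  99  99
193 162 161 165 140 138 147 127 126 101 102  99 103 102 104  99 100 103 105 101 103
194 163 163 161 121 131 139 119 124  92 102  99 102 103 103  98 102 102 104 102 104
195 163 161 160 123 120 146 119 104  89 101 100 101 102  99 102 103 100 107  99 106
196 162 162 161 130 104 114 111 100  94 101 105  99 103 100 101 101 103 106 104 101
197 164 163 159 134 108 110 109 101  94 100 102 101 101 101 103 103 104 100 104 102
198 164 160 162 129 115 111 121 112  93 108 110 102 100 101 101 102 101 101 104 101
199 160 159 161 134 108 120 120 102 126 144 139 116 105 102 103 102 103 102 100 104
```

Contact came at reported z = -0.030, so the true tip height is reported z + 30 mm. I'll back off to 6 mm above the bench and grip.

arm_command:
  xyz:
    - [0,0,0.004]
    - [0,0,0.009]
    - [0,0,0.009]
    - [0,0,0.009]
    - [0,0,0.009]
    - [0,0,0.009]
    - [0,0,0.009]
    - [0,0,0.009]
    - [0,0,0.009]
    - [0,0,0.009]
  rot:
    - [0,0,0]
    - [0,0,0]
    - [0,0,0]
    - [0,0,0]
    - [0,0,0]
    - [0,0,0]
    - [0,0,0]
    - [0,0,0]
    - [0,0,0]
    - [0,0,0]
  grip: 0.2
  squeeze: 20

```text
time: 11.12
ee_pos: [0.456, 0.2978, -0.0234]
eef_rot: [0.331, 0.944, 0.0, 0.0]
ft_force: [-1.5, -0.0, 9.1]
width: 0.0249
grip_force: 20.0
```

The rack is held at 24.9 mm width. I'll lift, carry and yaw it.

arm_command:
  xyz:
    - [0,0,0.01]
    - [0,0,0.035]
    - [0,0,0.07]
    - [0,0,0.105]
    - [0,0,0.14]
    - [0,0,0.175]
    - [0,0,0.205]
    - [0,-0.02,0.22]
    - [0,-0.05,0.22]
    - [0.005,-0.085,0.22]
    - [0.01,-0.12,0.22]
    - [0.015,-0.155,0.22]
    - [0.02,-0.19,0.22]
    - [0.025,-0.225,0.22]
    - [0.03,-0.26,0.22]
    - [0.03,-0.29,0.22]
    - [0.035,-0.315,0.22]
    - [0.035,-0.335,0.22]
    - [0.035,-0.34,0.22]
    - [0.035,-0.34,0.22]
  rot:
    - [0,0,0]
    - [0,0,0]
    - [0,0,0]
    - [0,0,0]
    - [0,0,0]
    - [0,0,0]
    - [0,0,0]
    - [0,0,-0.08]
    - [0,0,-0.16]
    - [0,0,-0.25]
    - [0,0,-0.34]
    - [0,0,-0.43]
    - [0,0,-0.52]
    - [0,0,-0.61]
    - [0,0,-0.7]
    - [0,0,-0.78]
    - [0,0,-0.85]
    - [0,0,-0.895]
    - [0,0,-0.895]
    - [0,0,-0.895]

```text
time: 12.78
ee_pos: [0.4903, -0.0437, 0.1962]
eef_rot: [0.707, 0.707, -0.0, -0.0]
ft_force: [-0.1, -0.4, -0.8]
width: 0.0247
grip_force: 20.0
```

arm_command:
  xyz:
    - [0,0,0]
    - [0,0,0]
    - [0,0,0]
    - [0,0,0]
    - [0,0,0]
    - [0,0,0]
    - [0,0,0]
    - [0,0,0]
  rot:
    - [0,-0.08,0]
    - [0,-0.16,0]
    - [0,-0.24,0]
    - [0,-0.32,0]
    - [0,-0.4,0]
    - [0,-0.436,0]
    - [0,-0.436,0]
    - [0,-0.436,0]

```text
time: 13.45
ee_pos: [0.4903, -0.0412, 0.1965]
eef_rot: [0.689, 0.692, 0.153, 0.153]
ft_force: [-0.7, -0.7, -1.0]
width: 0.0247
grip_force: 20.0
```

```bash
python3 - <<'E'
from h import *
np.set_printoptions(precision=4,suppress=True)
a=snap("side","s5.png");b=snap("top","t5.png")
s=r.read_state();print(s["time"],s["ee_pos"],s["width"],s["grip_force"]);print(R.from_quat(s["eef_rot"]).as_matrix())
for c in("side","top"):
    for l in("rack_center","rack","jar_a","sample_tube","beaker"): print(c,l,[(w(c,d),round(d["conf"],2)) for d in r.spot_point(l,c)][:3])
M=R.from_quat(s["eef_rot"]).as_matrix();print("tip tool-hyp",s["ee_pos"]-.03*M[:,2],"rackcentre",s["ee_pos"]-.03*M[:,2]-.0095*M[:,2]-.0114*M[:,0])
cv2.imwrite("pics/s5c.png",cv2.resize(a[100:320,180:400],(600,600),interpolation=cv2.INTER_CUBIC)[:,:,::-1])
E
```

```text
13.55 [ 0.4911 -0.0418  0.1966] 0.024807385469144294 19.999747099354863
[[-0.0024  0.9067  0.4217]
 [ 1.      0.0024  0.0003]
 [-0.0007  0.4217 -0.9067]]
side rack_center [(array([ 0.4729, -0.048 ,  0.232 ]), 0.71), (array([ 0.4842, -0.0534,  0.2144]), 0.67)]
side rack [(array([ 0.4841, -0.0545,  0.2143]), 0.76)]
side jar_a [(array([ 0.4069,  0.2498, -0.0012]), 0.63), (array([ 0.4788,  0.365 , -0.0021]), 0.63), (array([ 0.4164, -0.2196, -0.0027]), 0.53)]
side sample_tube [(array([ 0.3797,  0.3651, -0.0049]), 0.83)]
side beaker [(array([ 0.385 ,  0.1434, -0.0008]), 0.72), (array([ 0.5321, -0.154 ,  0.0623]), 0.29)]
top rack_center []
top rack []
top jar_a [(array([ 0.4046,  0.2479, -0.0001]), 0.52), (array([ 0.4137, -0.2195, -0.0001]), 0.49), (array([0.4763, 0.3613, 0.0007]), 0.41)]
top sample_tube [(array([ 0.3776,  0.3635, -0.0059]), 0.51)]
top beaker [(array([0.3889, 0.1374, 0.0003]), 0.66), (array([0.7815, 0.0048, 0.0041]), 0.61)]
tip tool-hyp [ 0.4784 -0.0418  0.2238] rackcentre [ 0.4744 -0.0532  0.2325]
```

View pics/s5c.png

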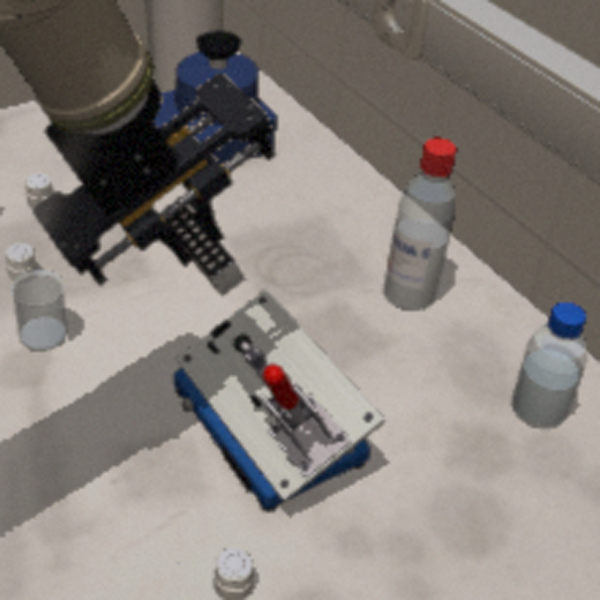

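The rack is held flat, tilted to match the slope, above the nest, with its end face at about (205..243, 262..292). The networks agree with the offset lying along the tool axis. I'll check the predicted corners against the picture.

```bash
python3 - <<'E'
from h import *
C=np.array([.4744,-.0532,.2325]);Q=R.from_euler("y",-25,degrees=True).as_matrix()
for c in([12.5,-46,-16],[-12.5,-46,-16],[12.5,-46,16],[-12.5,-46,16]):
    u,v=proj("side",C+Q@(np.array(c)/1000));print(c,(round((u-180+.5)*600/220,1),round((v-100+.5)*600/220,1)))
u,v=proj("side",C+np.array([0,.003,0]));u0,v0=proj("side",C);print((u-u0)*2.73,(v-v0)*2.73)
a=cv2.imread("pics/s5.png").max(2)
for i in range(190,212): print(i,' '.join('%3d'%v for v in a[i,246:274]))
E
```

```text
[12.5, -46, -16] (np.float64(247.8), np.float64(278.8))
[-12.5, -46, -16] (np.float64(223.8), np.float64(296.9))
[12.5, -46, 16] (np.float64(234.9), np.float64(256.9))
[-12.5, -46, 16] (np.float64(210.1), np.float64(275.5))
-1.7024401357807406 -1.9864477177452726
190  16  25  19  40  58  38  26  38  30  44  53  37  26  35  40  87 154 181 179 175 173 172 171 175 174 171 174 172
191  11  25  38  20  23  32  75  95  48  25  25  34  72  78  39  40  99 173 181 179 175 176 173 174 175 178 178 174
192  17  21  31  32  22  55  97  73  33  22  25  58  98  67  30  29  54 113 173 180 175 177 177 178 174 176 175 173
193  10  23   9  23  23  30  47  32  35  48  38  32  37  36  37  54  33  56 120 171 180 177 177 176 178 176 172 171
194  15  14  17  22  32  29  26  43  86 100  49  24  22  38  87 101  49  30  62 124 173 180 177 176 171 173 169 167
195  51  15  23  45  70  56  37  47  82  72  34  24  33  39  67  70  37  22  45  82 147 175 173 173 172 170 173 168
196 111  47  58 123 166 107  64  29  37  30  42  65  73  36  33  30  24  50  91  89 136 170 174 173 172 172 170 169
197 177 119 113 183 188 
[... 1015 characters left out ...]
 180
206 195 197 195 196 196 196 194 196 196 196 193 196 181 134  99  85  81  96 146 184 190 194 189 190 187 186 187 184
207 197 194 194 196 197 197 195 196 198 195 197 195 194 181 135  94 102 146 186 193 194 192 191 188 190 189 186 183
208 195 198 195 195 196 196 197 196 199 193 195 197 197 194 187 149 172 187 191 190 196 191 192 190 189 189 189 178
209 197 194 196 195 193 197 194 194 197 194 195 194 197 196 196 192 194 192 191 191 192 189 190 190 189 185 178 138
210 196 196 196 195 195 195 194 195 194 193 194 198 197 195 197 196 198 195 193 192 192 192 192 190 174 135 127 113
211 198 195 196 197 195 194 196 196 196 197 197 193 193 196 196 197 194 197 194 193 195 195 192 183 145 116 117 126
```

The corners match within about 2 mm. I'll descend along the deck normal to about 10 mm above the deck.

arm_command:
  xyz:
    - [-0.016,-0.001,-0.0074]
    - [-0.0075,-0.001,-0.0255]
    - [0.0052,-0.001,-0.0527]
    - [0.0179,-0.001,-0.0799]
    - [0.0306,-0.001,-0.1071]
    - [0.039,-0.001,-0.1252]
    - [0.0454,-0.001,-0.1388]
    - [0.0488,-0.001,-0.1461]
    - [0.0488,-0.001,-0.1461]
    - [0.0488,-0.001,-0.1461]
  rot:
    - [0,0,0]
    - [0,0,0]
    - [0,0,0]
    - [0,0,0]
    - [0,0,0]
    - [0,0,0]
    - [0,0,0]
    - [0,0,0]
    - [0,0,0]
    - [0,0,0]

```text
time: 14.88
ee_pos: [0.5391, -0.0437, 0.0498]
eef_rot: [0.69, 0.691, 0.152, 0.153]
ft_force: [0.1, 0.9, -0.8]
width: 0.0251
grip_force: 20.0
```

arm_command:
  xyz:
    - [0.0008,0,-0.0018]
    - [0.0017,0,-0.0036]
    - [0.0025,0,-0.0054]
    - [0.003,0,-0.0063]
    - [0.0034,0,-0.0072]
    - [0.0034,0,-0.0072]
    - [0.0034,0,-0.0072]
  rot:
    - [0,0,0]
    - [0,0,0]
    - [0,0,0]
    - [0,0,0]
    - [0,0,0]
    - [0,0,0]
    - [0,0,0]

```text
time: 15.47
ee_pos: [0.5428, -0.0436, 0.0429]
eef_rot: [0.69, 0.691, 0.153, 0.153]
ft_force: [0.3, -0.1, -1.1]
width: 0.0248
grip_force: 20.0
```

arm_command:
  xyz:
    - [0.0004,0.001,-0.0009]
    - [0.0008,0.001,-0.0018]
    - [0.0011,0.001,-0.0023]
    - [0.0011,0.001,-0.0023]
  rot:
    - [0,0,0]
    - [0,0,0]
    - [0,0,0]
    - [0,0,0]

```text
time: 15.8
ee_pos: [0.5438, -0.0429, 0.0411]
eef_rot: [0.69, 0.69, 0.153, 0.153]
ft_force: [-13.0, -2.1, 16.5]
width: 0.0249
grip_force: 20.0
```

```bash
python3 - <<'E'
from h import *
from ov import frame
np.set_printoptions(precision=4,suppress=True)
a=snap("side","s6.png");r.camera("top")
s=r.read_state();print(s["ee_pos"],s["ft_force"])
o,Q=frame([.533,-.053,0])
for c in("side","top"):
    for l in("rack_center","rack","nest"): print(c,l,[(Q.T@(w(c,d)-o),round(d["conf"],2)) for d in r.spot_point(l,c)][:2])
E
```

```text
[ 0.5438 -0.0429  0.041 ] [-12.6478  -1.5738  16.5147]
side rack_center [(array([-0.0011,  0.0023,  0.0195]), 0.6)]
side rack [(array([ 0.0034, -0.0012, -0.0016]), 0.43)]
side nest [(array([-0.0011, -0.003 ,  0.0048]), 0.7)]
top rack_center [(array([ 0.2061, -0.1441, -0.1685]), 0.75), (array([0.0045, 0.0017, 0.0162]), 0.43)]
top rack [(array([-0.0015, -0.0012,  0.0026]), 0.52)]
top nest [(array([-0.0018, -0.0015,  0.0019]), 0.56), (array([ 0.209 , -0.1407, -0.1664]), 0.49)]
```

The rack is resting on the deck, and the computed tip height of 6.5 mm is the same as at the grasp. I'll ease the pressure, slide it down against the lugs, and let go.

arm_command:
  xyz:
    - [-0.0012,0,0.0002]
    - [-0.0021,0,-0.0003]
    - [-0.003,0,-0.0007]
    - [-0.003,0,-0.0007]
  rot:
    - [0,0,0]
    - [0,0,0]
    - [0,0,0]
    - [0,0,0]

```text
time: 16.53
ee_pos: [0.5406, -0.0424, 0.0396]
eef_rot: [0.69, 0.691, 0.153, 0.153]
ft_force: [-0.2, -0.9, -1.4]
width: 0.0257
grip_force: 20.0
```

arm_command:
  xyz:
    - [0,0,0]
    - [0,0,0]
    - [0,0,0]
    - [0,0,0]
    - [0,0,0]
  rot:
    - [0,0,0]
    - [0,0,0]
    - [0,0,0]
    - [0,0,0]
    - [0,0,0]
  grip: 0.5

```text
time: 16.95
ee_pos: [0.541, -0.0425, 0.0399]
eef_rot: [0.69, 0.691, 0.153, 0.153]
ft_force: [0.3, 0.2, 0.8]
width: 0.0424
grip_force: 0.0
```

arm_command:
  xyz:
    - [-0.0042,0,0.0091]
    - [-0.0127,0,0.0272]
    - [-0.0254,0,0.0544]
    - [-0.038,0,0.0816]
    - [-0.0507,0,0.1088]
    - [-0.0634,0,0.136]
    - [-0.0634,0.04,0.136]
    - [-0.0634,0.08,0.136]
    - [-0.0634,0.12,0.136]
    - [-0.0634,0.12,0.136]
  rot:
    - [0,0,0]
    - [0,0,0]
    - [0,0,0]
    - [0,0,0]
    - [0,0,0]
    - [0,0,0]
    - [0,0,0]
    - [0,0,0]
    - [0,0,0]
    - [0,0,0]

```text
time: 17.78
ee_pos: [0.4773, 0.0843, 0.1765]
eef_rot: [0.687, 0.693, 0.154, 0.153]
ft_force: [0.4, 0.3, 0.7]
width: 0.0433
grip_force: 0.0
```

```bash
python3 - <<'E'
from h import *
from ov import frame
np.set_printoptions(precision=4,suppress=True)
a=snap("side","s7.png");b=snap("top","t7.png")
s=r.read_state();print(s["time"],s["ee_pos"],s["ft_force"])
o,Q=frame([.533,-.053,0])
for c in("side","top"):
    for l in("rack_center","rack","handle_grip"): print(c,l,[(Q.T@(w(c,d)-o),round(d["conf"],2)) for d in r.spot_point(l,c)][:2])
v=[]
for c,i in(("side",a),("top",b)):
    i=cv2.resize(i,None,fx=6,fy=6,interpolation=cv2.INTER_CUBIC)[:,:,::-1].copy()
    L=lambda q:[int(round(6*(t+.5))) for t in proj(c,o+Q@(np.array(q)/1000))]
    cv2.polylines(i,[np.array([L(q) for q in([10.5,46,32],[10.5,-46,32],[-14.5,-46,32],[-14.5,46,32])])],True,(0,255,0),1)
    x,y=L([0,-40,30]);v.append(i[y-200:y+200,x-200:x+200])
cv2.imwrite("pics/s7c.png",cv2.hconcat(v))
E
```

```text
17.8833 [0.4773 0.0786 0.1757] [ 0.1585 -0.8491  0.052 ]
side rack_center [(array([-0.004 ,  0.0007,  0.0192]), 0.61)]
side rack [(array([-0.0031, -0.0014, -0.0062]), 0.75)]
side handle_grip []
top rack_center [(array([0.0038, 0.003 , 0.0116]), 0.87), (array([-0.1552,  0.1912,  0.0068]), 0.32)]
top rack [(array([-0.0026,  0.0002,  0.0031]), 0.69)]
top handle_grip [(array([ 0.0016, -0.1219,  0.124 ]), 0.65)]
```

View pics/s7c.png

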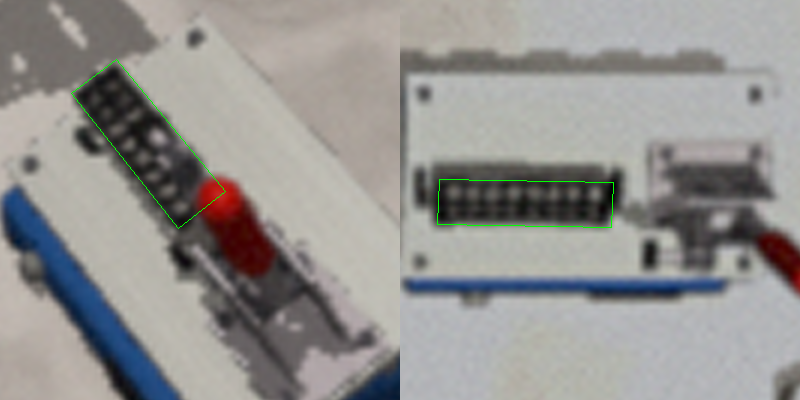

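The rack sits in its place inside the predicted outline, between the stops and against the lugs. Next is the clamp: I'll shut the fingers, compute the arc for the fingertip pushing the handle, and traverse over the clamp.

```bash
cat > arc.py <<'E'
from h import *
from ov import frame
np.set_printoptions(precision=4,suppress=True)
o,Q=frame([.533,-.053,0])
def tip():
    s=r.read_state();M=R.from_quat(s["eef_rot"]).as_matrix();return Q.T@(s["ee_pos"]-.03*M[:,2]-o)*1000
def want(v,rr=85,press=2.5):
    t=1.44-v;u=np.array([-np.cos(t),np.sin(t)]);n=np.array([np.sin(t),np.cos(t)])
    c=np.array([-112.5,51.6])+rr*u+(9-press)*n;return np.array([0,c[0]+9.5,c[1]])
E
python3 - <<'E'
from arc import *
print(tip())
for p in([0,110,170],[0,-96,170],[0,-96,138]): print(p,Q@(np.array(p)-tip())/1000)
for v in np.arange(0,1.31,.1): print(round(v,1),want(v),Q@(want(v)-[0,-96,138])/1000)
E
```

```text
[ -2.0905 129.6278 156.6386]
[0, 110, 170] [-0.0038 -0.0196  0.013 ]
[0, -96, 170] [-0.0038 -0.2256  0.013 ]
[0, -96, 138] [ 0.0098 -0.2256 -0.016 ]
0.0 [   0.     -107.6415  136.7217] [ 0.0005 -0.0116 -0.0012]
0.1 [   0.     -116.1163  135.8331] [ 0.0009 -0.0201 -0.002 ]
0.2 [   0.     -124.4601  134.1028] [ 0.0016 -0.0285 -0.0035]
0.3 [   0.     -132.5894  131.5482] [ 0.0027 -0.0366 -0.0058]
0.4 [   0.     -140.4231  128.1948] [ 0.0041 -0.0444 -0.0089]
0.5 [   0.     -147.8829  124.0761] [ 0.0059 -0.0519 -0.0126]
0.6 [   0.     -154.8942  119.2332] [ 0.0079 -0.0589 -0.017 ]
0.7 [   0.     -161.387   113.7145] [ 0.0103 -0.0654 -0.022 ]
0.8 [   0.     -167.2964  107.5752] [ 0.0129 -0.0713 -0.0276]
0.9 [   0.     -172.5634  100.8767] [ 0.0157 -0.0766 -0.0336]
1.0 [   0.     -177.1353   93.6857] [ 0.0187 -0.0811 -0.0402]
1.1 [   0.     -180.9665   86.0743] [ 0.0219 -0.085  -0.0471]
1.2 [   0.     -184.0187   78.1184] [ 0.0253 -0.088  -0.0543]
1.3 [   0.     -186.2613   69.8976] [ 0.0288 -0.0903 -0.0617]
```

arm_command:
  xyz:
    - [-0.004,-0.01,0.013]
    - [-0.004,-0.035,0.013]
    - [-0.004,-0.065,0.013]
    - [-0.004,-0.1,0.013]
    - [-0.004,-0.135,0.013]
    - [-0.004,-0.165,0.013]
    - [-0.004,-0.195,0.013]
    - [-0.004,-0.215,0.013]
    - [-0.004,-0.2255,0.013]
    - [-0.004,-0.2255,0.013]
    - [-0.004,-0.2255,0.013]
    - [0.0005,-0.2255,0.003]
    - [0.005,-0.2255,-0.006]
    - [0.01,-0.2255,-0.016]
    - [0.01,-0.2255,-0.016]
    - [0.01,-0.2255,-0.016]
  rot:
    - [0,0,0]
    - [0,0,0]
    - [0,0,0]
    - [0,0,0]
    - [0,0,0]
    - [0,0,0]
    - [0,0,0]
    - [0,0,0]
    - [0,0,0]
    - [0,0,0]
    - [0,0,0]
    - [0,0,0]
    - [0,0,0]
    - [0,0,0]
    - [0,0,0]
    - [0,0,0]
  grip: 0

```text
time: 19.52
ee_pos: [0.4872, -0.1471, 0.1595]
eef_rot: [0.69, 0.691, 0.152, 0.153]
ft_force: [1.0, 0.5, 1.1]
width: 0.0005
grip_force: 0.0
```

```bash
python3 - <<'E'
from arc import *
snap("side","s8.png");snap("top","t8.png")
print(tip(),r.read_state()["ft_force"],r.read_state()["width"],r.read_state()["time"])
for c in("side","top"):print([(Q.T@(w(c,d)-o)*1000,round(d["conf"],2)) for d in r.spot_point("handle_grip",c)][:2],[(Q.T@(w(c,d)-o)*1000,round(d["conf"],2)) for d in r.spot_point("rack",c)][:1])
E
```

```text
[  0.3871 -94.5392 138.3564] [ 0.9996 -0.8933 -0.0788] 0.0004139213998969184 19.6167
[(array([   3.1141, -125.8762,  121.9787]), 0.6)] [(array([-3.5592, -3.6262, -2.8   ]), 0.45)]
[(array([   1.6007, -118.5711,  123.342 ]), 0.57)] [(array([-1.568 ,  0.6296,  1.6643]), 0.7)]
```

There's no contact and the handle is still upright. I'll push the first half of the arc.

arm_command:
  xyz:
    - [0.0002,-0.006,-0.0005]
    - [0.0005,-0.0116,-0.0012]
    - [0.0007,-0.016,-0.0016]
    - [0.0009,-0.02,-0.002]
    - [0.0016,-0.0285,-0.0035]
    - [0.0027,-0.0366,-0.0058]
    - [0.0041,-0.0444,-0.0089]
    - [0.0059,-0.0519,-0.0126]
    - [0.0079,-0.0589,-0.017]
    - [0.0079,-0.0589,-0.017]
  rot:
    - [0,0,0]
    - [0,0,0]
    - [0,0,0]
    - [0,0,0]
    - [0,0,0]
    - [0,0,0]
    - [0,0,0]
    - [0,0,0]
    - [0,0,0]
    - [0,0,0]

```text
time: 20.65
ee_pos: [0.4952, -0.2084, 0.1424]
eef_rot: [0.691, 0.69, 0.152, 0.153]
ft_force: [-1.4, 0.3, -0.7]
width: 0.0008
grip_force: 0.0
```

```bash
python3 - <<'E'
from arc import *
snap("side","s9.png");snap("top","t9.png")
print(tip(),Q.T@r.read_state()["ft_force"],r.read_state()["time"])
for v in(0,.5,.6,.7):
    t=1.44-v; print(v,[0,-112.5-75*np.cos(t),51.6+75*np.sin(t)])
for c in("side","top"):print([(Q.T@(w(c,d)-o)*1000,round(d["conf"],2)) for d in r.spot_point("handle_grip",c)][:2],[(Q.T@(w(c,d)-o)*1000,round(d["conf"],2)) for d in r.spot_point("rack",c)][:1])
E
```

```text
[  -0.0588 -153.9989  119.1542] [ 0.3434 -0.357  -0.9409] 20.75
0 [0, np.float64(-122.28177815536091), np.float64(125.95937611437648)]
0.5 [0, np.float64(-156.73410187733236), np.float64(112.16685753038357)]
0.6 [0, np.float64(-162.5597119380981), np.float64(107.44823399781444)]
0.7 [0, np.float64(-167.8851419047191), np.float64(102.17159337211089)]
[(array([-157.5209,  193.4177,    5.8559]), 0.7), (array([   4.3209, -170.5422,  100.3215]), 0.62)] []
[(array([   3.1673, -161.4817,  102.5785]), 0.53), (array([ 1.2539,  1.5665, 16.7739]), 0.39)] [(array([-3.2228, -2.3929,  3.2567]), 0.49)]
```

The handle follows, at about 0.65 rad. I'll push on past centre.

arm_command:
  xyz:
    - [0.0024,-0.0065,-0.005]
    - [0.005,-0.0124,-0.0106]
    - [0.0078,-0.0177,-0.0166]
    - [0.0108,-0.0222,-0.0232]
    - [0.0124,-0.0242,-0.0266]
    - [0.014,-0.0261,-0.0301]
    - [0.0157,-0.0276,-0.0337]
    - [0.0174,-0.0291,-0.0373]
    - [0.0182,-0.0297,-0.0391]
    - [0.019,-0.0303,-0.041]
    - [0.019,-0.0303,-0.041]
    - [0.019,-0.0303,-0.041]
  rot:
    - [0,0,0]
    - [0,0,0]
    - [0,0,0]
    - [0,0,0]
    - [0,0,0]
    - [0,0,0]
    - [0,0,0]
    - [0,0,0]
    - [0,0,0]
    - [0,0,0]
    - [0,0,0]
    - [0,0,0]

```text
time: 21.95
ee_pos: [0.5143, -0.2371, 0.1018]
eef_rot: [0.69, 0.691, 0.153, 0.153]
ft_force: [-0.2, 0.8, -0.0]
width: 0.0005
grip_force: 0.0
```

```bash
python3 - <<'E'
from arc import *
snap("side","s10.png");snap("top","t10.png")
print(tip(),Q.T@r.read_state()["ft_force"],r.read_state()["time"])
for v in(1.0,1.15,1.3):
    t=1.44-v; print(v,[0,-112.5-75*np.cos(t),51.6+75*np.sin(t)])
for c in("side","top"):
  for l in("handle_grip","clamp_pad","rack"):print(l,[(Q.T@(w(c,d)-o)*1000,round(d["conf"],2)) for d in r.spot_point(l,c)][:2])
E
```

```text
[   0.0155 -184.1306   74.0993] [0.1799 0.2093 0.4371] 22.05
1.0 [0, np.float64(-180.35637474149726), np.float64(83.54545987994996)]
1.15 [0, np.float64(-184.36829066345229), np.float64(73.04641688286267)]
1.3 [0, np.float64(-186.76619971594778), np.float64(62.06573359831773)]
handle_grip []
clamp_pad []
rack [(array([   3.5402, -191.7119,   61.5859]), 0.71), (array([ 195.8618,   58.735 , -160.8991]), 0.31)]
handle_grip [(array([-143.7607,  300.6769,   -5.1606]), 0.5), (array([   4.1918, -186.8373,   60.573 ]), 0.4)]
clamp_pad []
rack [(array([-2.3279, -1.2838,  2.1346]), 0.65)]
```

The handle shows at the stop (grip z ≈ 61 mm, so about 1.3 rad), and there's no force on the tool, so it has snapped over centre. I'll press lightly to confirm the stop, then withdraw.

arm_command:
  xyz:
    - [-0.0004,0,-0.002]
    - [0.0013,-0.0007,-0.0035]
    - [0.0016,-0.0007,-0.0045]
    - [0.0016,-0.0007,-0.0045]
  rot:
    - [0,0,0]
    - [0,0,0]
    - [0,0,0]
    - [0,0,0]

```text
time: 22.68
ee_pos: [0.5155, -0.2378, 0.0975]
eef_rot: [0.69, 0.691, 0.153, 0.152]
ft_force: [-25.6, 8.9, 34.8]
width: 0.0007
grip_force: 21.6
```

arm_command:
  xyz:
    - [-0.004,0,0.009]
    - [-0.013,0,0.027]
    - [-0.025,0,0.054]
    - [-0.038,0,0.08]
    - [-0.05,0,0.108]
    - [-0.05,0,0.135]
    - [-0.05,-0.03,0.16]
    - [-0.05,-0.065,0.18]
    - [-0.05,-0.1,0.18]
    - [-0.05,-0.13,0.18]
    - [-0.05,-0.13,0.18]
    - [-0.05,-0.13,0.18]
  rot:
    - [0,0,0]
    - [0,0,0]
    - [0,0,0]
    - [0,0,0]
    - [0,0,0]
    - [0,0,0]
    - [0,0,0]
    - [0,0,0]
    - [0,0,0]
    - [0,0,0]
    - [0,0,0]
    - [0,0,0]

```text
time: 23.68
ee_pos: [0.4653, -0.3699, 0.2771]
eef_rot: [0.691, 0.69, 0.153, 0.153]
ft_force: [0.3, 1.1, -0.5]
width: 0.0006
grip_force: 0.0
```

```bash
python3 - <<'E'
from arc import *
snap("side","s11.png");snap("top","t11.png")
s=r.read_state();print(s["ee_pos"],s["ft_force"],s["time"],s["joint_vel"])
for c in("side","top"):
  for l in("handle_grip","clamp_pad","rack_center"):print(c,l,[(Q.T@(w(c,d)-o)*1000,round(d["conf"],2)) for d in r.spot_point(l,c)][:2])
  for l in("jar_a","sample_tube","beaker","bottle_a"):print(c,l,[(w(c,d),round(d["conf"],2)) for d in r.spot_point(l,c)][:3])
E
```

```text
[ 0.4665 -0.3666  0.2771] [1.0168 0.5921 0.5174] 23.7833 [ 0.0092 -0.004  -0.0333  0.009   0.0051  0.0009 -0.0033]
side handle_grip [(array([   1.9686, -190.5829,   59.3264]), 0.59)]
side clamp_pad []
side rack_center [(array([-2.6429,  0.3469, 16.9146]), 0.48)]
side jar_a [(array([0.4055, 0.2494, 0.    ]), 0.7), (array([ 0.4165, -0.2201, -0.0014]), 0.67), (array([0.4775, 0.3653, 0.0009]), 0.6)]
side sample_tube [(array([ 0.3777,  0.3666, -0.0056]), 0.59)]
side beaker [(array([ 0.3895,  0.1395, -0.0003]), 0.68)]
side bottle_a [(array([ 0.7906, -0.1984, -0.0009]), 0.57)]
top handle_grip [(array([   2.6723, -180.5687,   60.807 ]), 0.68), (array([  -8.5003, -101.0637,    2.2539]), 0.51)]
top clamp_pad [(array([-134.4605, -167.4736,   -6.0401]), 0.73), (array([-154.4847,  189.3266,    7.5907]), 0.46)]
top rack_center [(array([ 1.659 ,  1.5561, 14.9834]), 0.55)]
top jar_a [(array([ 0.4052,  0.2493, -0.0027]), 0.62), (array([ 0.4147, -0.2195, -0.0031]), 0.52)]
top sample_tube [(array([ 0.3783,  0.3647, -0.0018]), 0.71)]
top beaker [(array([ 0.3914,  0.1381, -0.0017]), 0.64)]
top bottle_a [(array([ 0.7781,  0.005 , -0.0006]), 0.64), (array([ 0.7937, -0.1975, -0.0035]), 0.59)]
```

The handle hit a firm stop and stays down at about 1.3 rad without the arm on it. The rack is in its nest, the bystanders haven't moved, and the arm is clear.

```bash
python3 -c "
from bench import r
print(r.close_job())"
```

```text
the job is handed in; nothing more can be done
None
```

The job is handed in, with no verdict returned: the rack lies in its nest against the lower lugs, the handle stays down at its stop (about 1.3 rad) with the arm clear, and nothing else moved; I couldn't see or measure the pad's force on the rack.

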